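# Open the push-and-turn bottle on the laundry shelf

### The arm

A 6-joint arm with a two-finger parallel gripper is mounted at the origin on the work surface. World frame = base frame: x ahead of the robot, y to its left, z up, the work surface at z = 0. Lengths are in m, angles in rad, forces in N, time in s.
With the tool pointing down it reaches from about 0.375 to 0.925 m from the base axis. Payload 5.7 kg.
Tool frame: the origin (TCP) lies midway between the tips of the shut fingers; the grasp point (between the pads) lies 19 mm behind it; z points along the fingers, x is the direction in which the jaws open and shut, and the axes are right-handed (so a half turn about z gives the same grasp; the last joint's range is limited). The gripper opens to 88 mm and grips with 3 to 60 N. Pads are 20 mm wide; open, the fingers measure 115 mm over their backs; the gripper's body (75 mm by 178 mm) begins 61 mm behind the grasp point.
Start: joints at [1.148, 0.359, 1.51, -0, 1.272, -0.115], TCP at [0.182, 0.572, 0.223] pointing down, gripper open.
Joint ranges: [-2.97, 2.97], [-1.01, 2.36], [0.21, 2.38], [-0.96, 4.11], [0.2, 2.71], [-2.98, 2.98]. Speed limits (rad/s): [2.39, 2.39, 3.14, 3.14, 3.14, 3.14].

### API

Orientations are given as a unit quaternion [x, y, z, w].
In Python, from bench import move_ptp, servo_line, goto_joints, move_gripper, sleep, inverse_kinematics, capture, PlanningError, close_job, spot_in, silhouettes, current_clock, current_joint_pos, current_qvel, current_joint_torque, current_position, current_orientation, current_force, current_torque, current_finger_gap gives the robot as it stands. Calls block until the motion is done:
- move_ptp(position, orientation): joint-space move of the TCP to a pose.
- servo_line(position, orientation=None, rate=0.15, contact_N=None): straight line of the TCP; orientation=None keeps the orientation; rate is the mean speed in m/s. With contact_N (N) it stops when the force on the tool has changed by that much, and returns True; else False.
- goto_joints(angles): joint-space move.
- move_gripper(opening): finger opening in m; the grip force is fixed at half the most; returns when the fingers have stopped.
- sleep(seconds).
- inverse_kinematics(position, orientation): joint angles nearest the present ones, or None.
- capture(name): name is "scene" or "side" or "wrist"; returns a dict with "image" (480x640x3 uint8, blue, green, red), "range_z" (480x640 float32, m along the optical axis (not along the pixel's ray), 0 where there is no reading), "intrinsics" (3x3 intrinsics, pixels), "k1" (the pictures are not rectified: a ray, as slopes to the right and down, at radius r is drawn at 1 + k1 r^2 times it, then the intrinsics apply), "R" (3x3) and "t" (3): a world point X has camera coordinates R X + t. Camera axes: x right, y down, z forward; pixel columns grow to the right and rows downward; lengths in m; the calibration is good to about 2 mm. A picture is of the moment at which its call begins.
A pose or a line that the arm cannot do raises PlanningError and nothing moves.
- close_job(): hands the job in, once; it reports no verdict.
Trained networks look in the newest picture that a camera, given by its name, has taken for a name from the list of things; names that differ only in an ending like _2 or _b are one class to them, and where a whole thing is asked for, a point or a joint stands for the part that bears it (a point fixed in the world has none). Each returns a list of dicts, best first, with "conf" (0 to 1); they miss things now and then, are a little off and sometimes report something else, mostly with a low value. They report only what shows in the picture. A call takes as long as a camera call. They do not tell look-alikes from the thing itself.
- spot_in(camera, query): "xy" ([column, row] in pixels, amid what is visible of it).
- silhouettes(camera, query): "region" (480x640 bool, what is visible of it) and "xy" ([column, row] in pixels, amid what is visible of it).
Readings, each from a call of its own:
- current_clock(): time.
- current_joint_pos(): joint angles.
- current_qvel(): joint speeds.
- current_joint_torque(): joint torques, N m.
- current_position(): TCP position.
- current_orientation(): TCP orientation.
- current_force(): force on the tool from outside, world axes, zero at the start.
- current_torque(): the same for the moment, N m.
- current_finger_gap(): finger opening in m.
Only numpy, scipy, OpenCV 4.12 (cv2) and the standard library are available. Lean on these libraries where they do the work, as an engineer would, in place of code of your own. Each camera call takes 0.05 s, during which the arm holds its last target. There are 200 camera calls.

### The job

Someone left the flat scraper lying across the cap of the bottle in the spring clip: slide it blade first, fully home, into the slot of the low white rack and let go of it. Then push the bottle's safety cap down, turn it anticlockwise until it comes free and lift it off; finish still gripping the cap, holding it upright and still a few centimetres straight above the open bottle. Leave the other things on the shelf where they are.

Things in the scene. Friction and masses are not known exactly. Their poses are not given: they have to be found in the camera images.
- scraper: Loose flat scraper, 90 g: grey plastic blade 130 (x) x 70 (y) x 5 mm; on top an upright black rib, its grip: 50 long (x = -55 to -5), 14 thick (y), z = 5 to 35 mm. Origin: centre of the blade's underside; +x is the blade's plain leading end, z up. Starts level, rib up, on the tops of the cap and the tin.
- scraper_grip (a point): Point on the scraper's rib at which to grip it from above (fingers closing along the scraper's y): rib centre, 22 mm above the blade's upper face, 8 mm below the rib's top.
- rack: Fixed low white rack on the glass shelf, 130 (x) x 92 (y) x 35 mm high. Origin: centre of its underside; +x is the way the scraper slides in. Flat deck at z = 20 mm: open for x = -65 to 0, roofed for x = 0 to 65 mm, which makes a level slot. Scraper fully home: its origin at (-5, 0, 20) mm in the rack's frame, x axes alike.
- slot_mouth (a point): Centre of the slot's mouth on the deck, at (0, 0, 20) mm in the rack's frame, same axes. The slot is 78 wide (y), 9 high (z) and 60 mm deep (x), open towards -x, with a back wall.
- bottle: Fixed turquoise bottle, 66 mm wide, clamped in a steel spring clip on the glass shelf: it neither turns nor moves. Origin: centre of its underside; z up. Its shoulder ends at z = 84 mm; the cap at rest spans z = 91 to 121 mm. A bayonet neck: three overhangs hold three lugs inside the cap.
- cap: Loose white ribbed round safety cap, 40 g, 49 mm across, 30 mm high. Origin: centre of its rim (underside), z up. It neither lifts nor turns until pushed down 4 mm or more (6.5 is the end; spring 6 N at first, 10 N at the end). Kept down, turn it anticlockwise from above (+z): 0.98 to 1.45 rad from the start (1.2 best; a stop near 1.45) it is free to lift off. 2 mm sideways play.
- bottle_mouth (a point): Centre of the seal's top at rest, on the bottle's axis, 117 mm above the bottle's origin.
- seal (a joint): The white spring-loaded seal in the bottle's mouth, under the cap: 0 m raised, grows to 0.0065 m as the cap is pushed fully down.
- tin: Bystander: closed aluminium tin, 60 mm wide, 121 mm high, standing loose about 90 mm from the bottle (towards the bottle's -x); the scraper's rear rests on it. Origin: centre of its underside.
- scoop: Bystander: black plastic scoop, 130 mm long, 28 mm high, lying between the task's things. Origin: underside, near its middle.
- softener: Bystander: tall white bottle with a plain cap, 68 mm wide, 170 mm high, at the far side. Origin: centre of its underside.
- brush: Bystander: white silicone brush, 175 mm long, 32 mm high, lying to the robot's right. Origin: underside, near its middle.
- jar: Bystander: clear jar with a metal lid, 72 mm wide, 85 mm high, beyond the work, to the right. Origin: centre of its underside.
- dish: Bystander: white soap dish, 110 mm wide, 35 mm high, beyond the work, to the left. Origin: centre of its underside.
- mug: Bystander: blue mug, 76 mm wide, 85 mm high, left. Origin: centre of its underside.
Mind the look-alikes: they are no part of the job. What is meant by the cap is not turquoise, and is the larger of those in its own colour.

How it is judged:
On the way, in this order (a step that is already met when the one before it is completed fails the run):
1. the scraper is fully home in the rack's slot and let go (x of scraper in the frame of rack above -0.018 m and z of scraper in the frame of rack between 0.015 and 0.027 m and y of scraper in the frame of rack between -0.012 and 0.012 m and angle between the x axis of scraper and the x axis of rack, either way round below 0.15 rad and contact force between the fingers and scraper below 0.1 N), for 0.2 s.
2. the cap is pushed down (value of joint seal above 0.0032 m), for 0.05 s.
At the end, for the whole second after the job is handed in: The scraper lies flat in the slot within 13 mm of fully home and is let go; the fingers grip the cap, still, upright within 0.3 rad, its rim 15 to 160 mm above the seal's top, within 30 mm of the bottle's axis and clear of the bottle (all of step 1 and z of cap in the frame of bottle_mouth between 0.015 and 0.16 m and horizontal distance between cap and bottle_mouth below 0.03 m and angle between cap's own z axis and vertical below 0.3 rad and contact force between the fingers and cap above 2 N and contact force between cap and bottle below 0.05 N and linear speed of cap below 0.03 m/s); the arm keeps its last pose, push and grip.
It fails at once if a bystander (tin, scoop, tall white bottle, brush, jar, dish or mug) is shifted by more than 30 mm (distance of any of tin, scoop, softener, brush, jar, dish, mug from where it was at the start of the episode above 0.03 m).
It also fails if it takes over 66 s, if anything falls off the work surface, if the arm or the gripper's body presses on something with over 40 N, if the wrist force passes 120 N, or if a joint passes its speed limit or range.

## Working session

There is one attempt and no reset: what is moved stays moved. The work goes in short steps, each a Python script; the robot and the scene stay as the last script left them, time stands still between calls to the robot, and variables do not carry over. Pictures are saved under pics/ and viewed, about 8 in all and at most 12, crops included, and the job is handed in when it is done.

```bash
ls; mkdir -p pics; cat > h.py <<'E'
import numpy as np, cv2
from bench import *
from scipy.spatial.transform import Rotation as Rot
def cloud(c):
    K=c["intrinsics"];h,w=c["range_z"].shape
    u,v=np.meshgrid(np.arange(w),np.arange(h))
    xd=(u-K[0,2])/K[0,0];yd=(v-K[1,2])/K[1,1]
    x,y=xd.copy(),yd.copy()
    for _ in range(10):
        s=1+c["k1"]*(x*x+y*y);x=xd/s;y=yd/s
    z=c["range_z"]
    P=np.stack([x*z,y*z,z],-1)
    W=(P-c["t"])@c["R"]
    W[z<=0]=np.nan
    return W
def down(yaw):  # tool z down, tool x at world angle yaw
    c,s=np.cos(yaw),np.sin(yaw)
    return Rot.from_matrix(np.array([[c,s,0],[s,-c,0],[0,0,-1]])).as_quat()
E
python3 - <<'E'
from h import *
ims=[]
for n in ["scene","side"]:
    c=capture(n);cv2.imwrite(f"pics/{n}0.png",c["image"]);W=cloud(c);np.save(n+"0.npy",W)
    print(n,"cam at",np.round(-c["R"].T@c["t"],3))
    for q in ["scraper","rack","bottle","cap","tin","scoop","softener","brush","jar","dish","mug"]:
        for d in silhouettes(n,q)[:3]:
            if d["conf"]<.3: continue
            p=W[d["region"]];p=p[~np.isnan(p[:,0])]
            if len(p)<5: print(q,d["conf"],d["xy"],"nodepth");continue
            print(q,round(d["conf"],2),np.round(d["xy"]),len(p),"med",np.round(np.median(p,0),3),"lo",np.round(np.percentile(p,3,0),3),"hi",np.round(np.percentile(p,97,0),3))
print(current_clock(),current_orientation())
E
```

```text
pics
scene cam at [ 1.498 -0.433  1.141]
scraper 0.79 [263. 237.] 1079 med [ 0.532 -0.178  0.167] lo [ 0.481 -0.221  0.162] hi [ 0.593 -0.13   0.197]
rack 0.62 [401. 244.] 1294 med [0.597 0.208 0.065] lo [0.509 0.159 0.042] hi [0.646 0.263 0.079]
bottle 0.61 [275. 278.] 1158 med [ 0.605 -0.164  0.073] lo [ 0.561 -0.2    0.04 ] hi [ 0.633 -0.111  0.121]
cap 0.7 [202. 232.] 254 med [ 0.314 -0.281  0.028] lo [ 0.283 -0.303  0.   ] hi [ 0.331 -0.257  0.034]
cap 0.69 [276. 259.] 166 med [ 0.597 -0.16   0.146] lo [ 0.583 -0.182  0.128] hi [ 0.603 -0.139  0.163]
tin 0.62 [245. 256.] 636 med [ 0.52  -0.215  0.096] lo [ 0.498 -0.232  0.042] hi [ 0.528 -0.181  0.16 ]
tin 0.37 [291. 320.] 1160 med [ 0.768 -0.177  0.105] lo [ 0.724 -0.206  0.045] hi [ 0.785 -0.143  0.129]
scoop 0.63 [323. 250.] 544 med [ 0.532 -0.007  0.058] lo [ 0.451 -0.027  0.04 ] hi [0.575 0.018 0.07 ]
softener 0.96 [362. 300.] 1349 med [ 0.788 -0.017  0.141] lo [ 0.759 -0.038  0.053] hi [0.804 0.015 0.21 ]
brush 0.82 [168. 307.] 764 med [ 0.589 -0.434  0.072] lo [ 0.466 -0.451  0.041] hi [ 0.635 -0.411  0.076]
brush 0.63 [4
[... 1229 characters left out ...]
22 -0.208  0.161]
scoop 0.48 [289. 270.] 118 med [ 0.454 -0.012  0.065] lo [ 0.442 -0.091  0.04 ] hi [0.483 0.013 0.117]
softener 0.64 [420. 244.] 1606 med [ 0.76  -0.027  0.127] lo [ 0.735 -0.04   0.051] hi [0.795 0.001 0.21 ]
brush 0.63 [372. 396.] 1850 med [ 0.576 -0.442  0.071] lo [ 0.463 -0.454  0.042] hi [ 0.63  -0.412  0.075]
jar 0.78 [427. 293.] 1426 med [ 0.74  -0.194  0.097] lo [ 0.713 -0.207  0.045] hi [ 0.775 -0.15   0.128]
dish 0.89 [399. 219.] 698 med [0.757 0.208 0.063] lo [0.711 0.133 0.045] hi [0.803 0.236 0.077]
mug 0.64 [309. 182.] 849 med [0.539 0.417 0.096] lo [0.506 0.403 0.043] hi [0.576 0.486 0.126]
1.2 [ 8.07142308e-01  5.90356918e-01 -5.01657096e-05  3.95003335e-05]
```

```bash
python3 - <<'E'
from h import *
a=cv2.imread("pics/scene0.png")[170:350,150:500];b=cv2.imread("pics/side0.png")[170:420,180:460]
a=cv2.resize(a,None,fx=2.2,fy=2.2,interpolation=3)[:, :396*2];b=cv2.resize(b,None,fx=2,fy=2,interpolation=3)
cv2.imwrite("pics/a.png",a[:600,:800]);cv2.imwrite("pics/b.png",b)
S=np.concatenate([np.load(n+"0.npy").reshape(-1,3) for n in("scene","side")])
L=[("scene",np.load("scene0.npy").reshape(-1,3)),("side",np.load("side0.npy").reshape(-1,3)),("both",S)]
def box(P,lo,hi): return P[np.all((P>lo)&(P<hi),1)]
for n,P in L:
  print(n)
  for nm,lo,hi in [("blade",(.4,-.3,.160),(.68,-.08,.1695)),("rib",(.4,-.3,.18),(.68,-.08,.21)),("roof",(.46,.12,.0705),(.68,.3,.085)),("deck",(.46,.12,.054),(.68,.3,.0655)),("rackall",(.46,.12,.05),(.68,.3,.085)),("scoop",(.4,-.06,.045),(.62,.06,.08))]:
    p=box(P,lo,hi)
    if len(p)<8: print(nm,len(p));continue
    r=cv2.minAreaRect((p[:,:2]*1000).astype(np.float32))
    print(nm,len(p),"zmed",round(np.median(p[:,2]),4),np.round(r[0],1),np.round(r[1],1),round(r[2],1))
E
```

```text
scene
blade 890 zmed 0.1658 [ 532.5 -175. ] [145.3  80.6] 28.6
rib 150 zmed 0.1935 [ 504.9 -187.4] [53.3 15.8] 24.3
roof 569 zmed 0.0749 [605.8 205.7] [91.9 71.7] 71.7
deck 489 zmed 0.0598 [575.6 216.3] [ 91.9 136.7] 70.7
rackall 1170 zmed 0.0695 [575.7 216.2] [ 91.9 136.9] 70.7
scoop 470 zmed 0.0617 [507.5   0.9] [115.4 213.9] 88.0
side
blade 1052 zmed 0.1666 [ 528.1 -176.9] [145.   79.5] 25.4
rib 250 zmed 0.1926 [ 501.5 -188. ] [52.1 18.4] 23.7
roof 430 zmed 0.076 [602.4 207.3] [103.9  65.9] 70.6
deck 501 zmed 0.0609 [572. 217.] [103.3 130.7] 70.1
rackall 1068 zmed 0.0639 [572.2 217. ] [104.4 132. ] 71.6
scoop 115 zmed 0.0652 [464.2 -13.1] [ 81.5 165.5] 43.5
both
blade 1942 zmed 0.1663 [ 531.4 -177.2] [150.6  82.9] 25.4
rib 400 zmed 0.1929 [ 503.3 -187.2] [56.1 18.4] 23.7
roof 999 zmed 0.0754 [605.2 206.1] [103.7  73.1] 71.7
deck 990 zmed 0.0604 [575.2 215.8] [103.3 137.7] 70.1
rackall 2238 zmed 0.0661 [574.8 216.1] [104.5 137.5] 71.6
scoop 585 zmed 0.0623 [507.5   0.9] [115.4 213.9] 88.0
```

View pics/a.png

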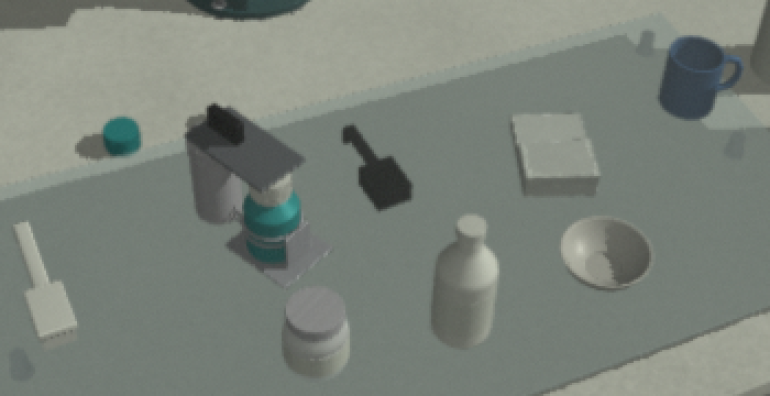

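View pics/b.png

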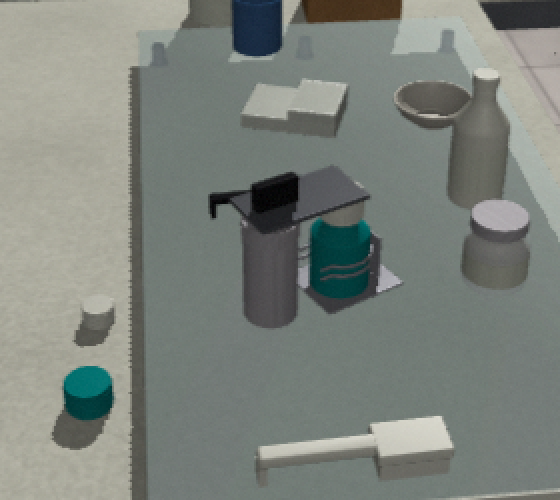

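The pictures show the scraper lying across cap and tin with its rib at the rear: scene crop about (225,122), full image about (252,225). It points about +24° in yaw. The rack is at crop (555,150), with its open deck towards the robot. The loose teal cap and small white cap on the table are look-alikes.

```bash
cat >> h.py <<'E'
def box(P,lo,hi):
    P=P.reshape(-1,3);return P[np.all((P>lo)&(P<hi),1)]
def rect(P,lo,hi,nm):
    p=box(P,lo,hi)
    if len(p)<8: print(nm,len(p));return
    r=cv2.minAreaRect((p[:,:2]*1000).astype(np.float32))
    print(nm,len(p),"zmed",round(np.median(p[:,2]),4),np.round(r[0],1),np.round(r[1],1),round(r[2],1),"mean",np.round(p.mean(0)*1000,1))
E
python3 - <<'E'
from h import *
for y in (114.5,-65.5,71,-109):
    for p in ([.503,-.188,.169],[.47,.252,.1],[.58,-.16,.15]):
        q=inverse_kinematics(p,down(np.radians(y)));print(y,p,None if q is None else np.round(q,2))
move_ptp([.503,-.188,.34],down(np.radians(-65.5)))
c=capture("wrist");cv2.imwrite("pics/w0.png",c["image"]);W=cloud(c)
print(current_joint_pos(),current_clock())
rect(W,(.4,-.3,.160),(.68,-.08,.1695),"blade");rect(W,(.4,-.3,.18),(.68,-.08,.21),"rib")
E
```

```text
114.5 [0.503, -0.188, 0.169] [-0.49  0.33  1.71 -0.    1.1  -2.48]
114.5 [0.47, 0.252, 0.1] [ 0.36  0.41  1.79 -0.    0.94 -1.64]
114.5 [0.58, -0.16, 0.15] [-0.38  0.43  1.59 -0.    1.12 -2.38]
-65.5 [0.503, -0.188, 0.169] [-0.49  0.33  1.71 -0.    1.1   0.66]
-65.5 [0.47, 0.252, 0.1] [ 0.36  0.41  1.79 -0.    0.94  1.51]
-65.5 [0.58, -0.16, 0.15] [-0.38  0.43  1.59 -0.    1.12  0.76]
71 [0.503, -0.188, 0.169] [-0.49  0.33  1.71 -0.    1.1  -1.73]
71 [0.47, 0.252, 0.1] [ 0.36  0.41  1.79 -0.    0.94 -0.88]
71 [0.58, -0.16, 0.15] [-0.38  0.43  1.59 -0.    1.12 -1.62]
-109 [0.503, -0.188, 0.169] [-0.49  0.33  1.71 -0.    1.1   1.42]
-109 [0.47, 0.252, 0.1] [ 0.36  0.41  1.79 -0.    0.94  2.27]
-109 [0.58, -0.16, 0.15] [-0.38  0.43  1.59 -0.    1.12  1.52]
[-4.85186249e-01  1.79874331e-01  1.47094787e+00  1.83127870e-04
  1.49095050e+00  6.56784482e-01] 4.175
blade 11750 zmed 0.1662 [ 529.6 -178.8] [143.5  76.8] 25.0 mean [ 535.2 -173.6  166. ]
rib 1105 zmed 0.1961 [ 501.3 -188.3] [50.3 13.9] 24.8 mean [ 503.2 -187.6  195.7]
```

View pics/w0.png

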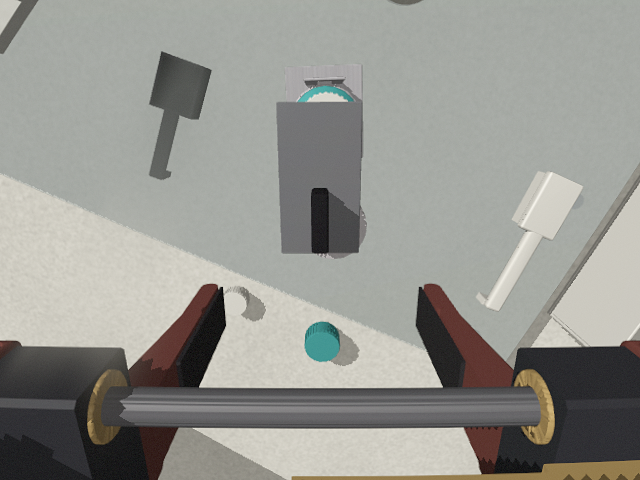

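The wrist view confirms the rib at pixel (320,220), centre (501,-188) mm, yaw 24.8°. I'll grasp it, carry it to the rack and look again there.

```bash
cat >> h.py <<'E'
RO=np.array([.5745,.2165]);RY=np.radians(-19)
def rk(x,y=0,o=None,a=None):
    o=RO if o is None else o;a=RY if a is None else a
    return o+np.array([np.cos(a)*x-np.sin(a)*y,np.sin(a)*x+np.cos(a)*y])
E
python3 - <<'E'
from h import *
q=down(np.radians(24.8-90))
move_ptp([.5015,-.188,.20],q)
print(servo_line([.5015,-.188,.1695],rate=.08,contact_N=6),current_position())
move_gripper(0.0);print(current_finger_gap())
servo_line([.5015,-.188,.27],rate=.12)
q2=down(RY-np.pi/2)
p=rk(-.125);move_ptp([*p,.26],q2)
print(current_position(),current_clock(),current_finger_gap(),current_force())
c=capture("wrist");cv2.imwrite("pics/w1.png",c["image"]);W=cloud(c)
z0=.26
rect(W,(.3,.05,.24),(.75,.45,.262),"blade");rect(W,(.3,.05,.27),(.75,.45,.30),"rib")
rect(W,(.46,.12,.0705),(.68,.3,.08),"roof");rect(W,(.46,.12,.05),(.68,.3,.068),"deck")
E
```

```text
False [ 0.50191966 -0.18822395  0.17004456]
0.013677536882718751
[0.45659293 0.25665737 0.25982379] 9.0833 0.013796921971108581 [-0.18242923 -0.33555434 -1.4744762 ]
blade 36004 zmed 0.2566 [485.3 245.4] [ 70.6 129.9] 71.2 mean [503.9 239.1 256.6]
rib 6369 zmed 0.2864 [458.9 257.3] [33.7 50.4] 52.4 mean [462.4 253.3 286.1]
roof 7611 zmed 0.0751 [594.7 208.2] [92.1 49.3] 70.6 mean [594.7 208.   75.1]
deck 1621 zmed 0.0602 [567.2 218.2] [91.5 12.4] 71.0 mean [567.2 218.9  60.2]
```

View pics/w1.png

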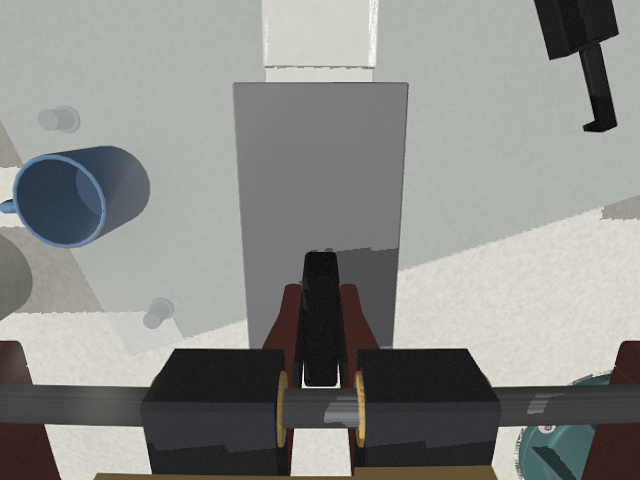

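The scraper is level and in line with the rack: lateral error is about 1 mm, yaw differs by 0.4°, and the underside is 8 mm below the TCP. I'll insert it.

```bash
python3 - <<'E'
from h import *
q2=down(RY-np.pi/2); y=.0005; z=.0704
servo_line([*rk(-.125,y),.09],q2,rate=.15)
print(servo_line([*rk(-.125,y),z],q2,rate=.05,contact_N=6),current_position(),current_force())
h=servo_line([*rk(-.05,y),z],q2,rate=.06,contact_N=8);print("part",h,current_force())
if not h:
    h=servo_line([*rk(-.032,y),z],q2,rate=.03,contact_N=8);print("home",h,current_force())
d=current_position()[:2]-RO; print("tcp rack x",d@[np.cos(RY),np.sin(RY)],"y",d@[-np.sin(RY),np.cos(RY)],current_position()[2],current_clock())
E
```

```text
False [0.45622865 0.25757934 0.07004651] [-0.46833551 -0.57894953 -0.85970346]
part False [-1.11739701  0.09245501 -0.81911483]
home True [-0.04923617  0.29240088 -1.22546274]
tcp rack x -0.03897545963635412 y 0.00021319216492611363 0.06980289033537886 12.8167
```

```bash
python3 - <<'E'
from h import *
move_gripper(.07)
p=current_position();servo_line([p[0],p[1],.30],rate=.2)
sleep(.2)
c=capture("wrist");cv2.imwrite("pics/w2.png",c["image"]);W=cloud(c)
rect(W,(.4,.12,.0705),(.68,.3,.08),"roof");rect(W,(.4,.12,.05),(.68,.3,.069),"blade+deck");rect(W,(.4,.12,.085),(.68,.3,.11),"rib")
# go see bottle
move_ptp([.50,-.19,.36],down(np.radians(24.8-90)))
c=capture("wrist");cv2.imwrite("pics/w3.png",c["image"]);W=cloud(c);np.save("w3.npy",W)
rect(W,(.53,-.25,.155),(.66,-.08,.17),"captop");rect(W,(.4,-.3,.155),(.53,-.1,.17),"tintop")
for d in silhouettes("wrist","cap"): print(d["conf"],d["xy"],np.nanmedian(W[d["region"]],0))
print(current_clock())
E
python3 -c "
import cv2,numpy as np
a=cv2.imread('pics/w2.png');b=cv2.imread('pics/w3.png')
cv2.imwrite('pics/c.png',np.hstack([a[:,120:520],b[:,120:520]]))"
```

```text
roof 6903 zmed 0.0752 [596.4 207.3] [92.6 76.2] 70.8 mean [602.6 205.3  75.2]
blade+deck 5038 zmed 0.0649 [537.6 228. ] [92.2 69.2] 70.6 mean [539.7 227.4  64. ]
rib 746 zmed 0.0951 [537.6 227.1] [13.2 49.8] 70.9 mean [538.8 227.   95. ]
captop 2430 zmed 0.1611 [ 574.7 -161.2] [48.9 48.4] 79.2 mean [ 574.9 -160.9  161. ]
tintop 3103 zmed 0.1614 [ 495.  -204.5] [59.7 60.3] 32.5 mean [ 495.8 -204.   161.3]
0.89 [322.3, 330.5] [ 0.30820555 -0.28041514  0.0301888 ]
0.72 [246.3, 286.0] [ 0.32213599 -0.15493036  0.01804455]
0.56 [327.4, 116.4] [ 0.5750392  -0.16083169  0.16110588]
17.0167
```

View pics/c.png

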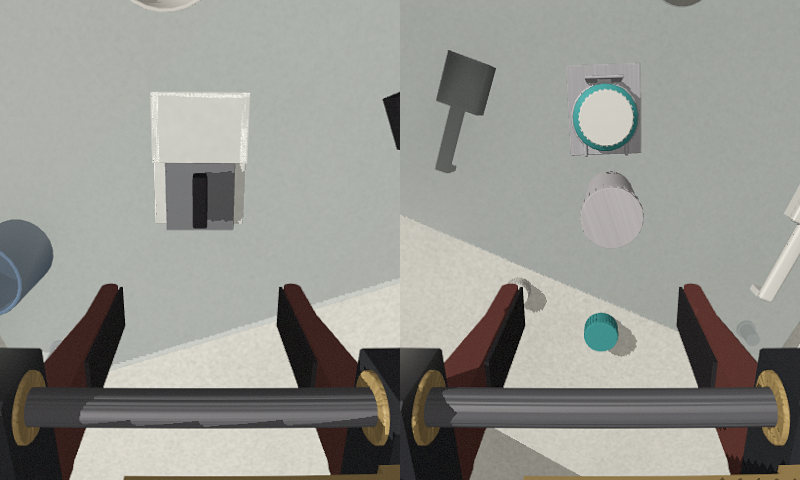

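The scraper is home: its origin is at about −5 mm in the rack frame, aligned and let go (left half, rib at (200,200)). The cap is centred at (574.8, −161.1), top z 0.161 (right half, (605,117)). The tin hasn't moved. Next: grip the cap and push it down.

```bash
python3 - <<'E'
from h import *
W=np.load("w3.npy");p=box(W,(.595,-.19,.05),(.66,-.1,.15));print("clip zmax",p[:,2].max() if len(p) else None)
C=[.5748,-.1611];q=down(np.radians(-99.4))
move_ptp([*C,.20],q)
print(servo_line([*C,.137],rate=.08,contact_N=6))
f0=current_force();move_gripper(0.0);print("gap",current_finger_gap(),current_position(),current_force()-f0)
f0=current_force()
for dz in (.003,.0062):
    print(servo_line([*C,.137-dz],rate=.02,contact_N=30),current_position()[2],np.round(current_force()-f0,2),current_finger_gap())
c=capture("wrist");W=cloud(c);cv2.imwrite("pics/w4.png",c["image"]);c=capture("side");cv2.imwrite("pics/s4.png",c["image"])
W=cloud(c);rect(W,(.55,-.19,.14),(.60,-.13,.17),"cap?")
print(current_clock(),current_joint_pos())
cv2.imwrite("pics/d.png",cv2.resize(c["image"][200:350,260:460],None,fx=3,fy=3,interpolation=3))
E
```

```text
clip zmax 0.11587840733896859
False
gap 0.04791412555666456 [ 0.57511336 -0.16044235  0.13739818] [0.16991174 4.24749456 4.11789687]
False 0.13455127683641513 [0.25 0.26 1.52] 0.047936720074658115
False 0.1315883844681024 [-1.24  0.25  2.  ] 0.047845692190001746
cap? 166 zmed 0.1529 [ 573.7 -171.4] [40.4 47. ] 80.8 mean [ 572.9 -171.8  151.6]
19.9 [-3.88420131e-01  4.47442353e-01  1.61763978e+00  9.24224028e-04
  1.07591194e+00  1.34587868e+00]
```

View pics/d.png

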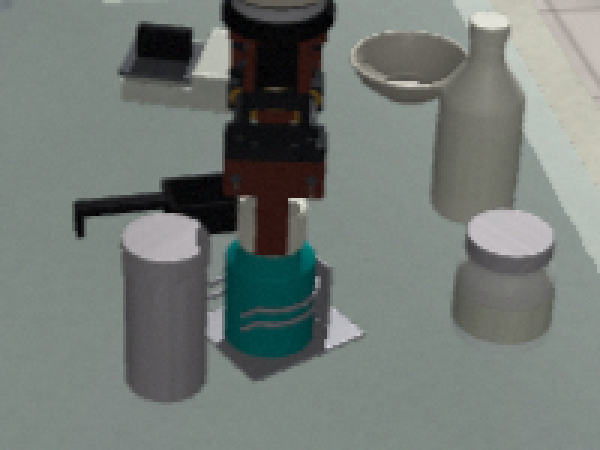

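```bash
python3 - <<'E'
from h import *
c=capture("side");W=cloud(c);I=c["image"].astype(int)
m=(I.min(-1)>110)&(abs(W[...,0]-.575)<.028)&(abs(W[...,1]+.161)<.028)&(W[...,2]>.115)&(W[...,2]<.175)
z=W[m][:,2];print("side",m.sum(),np.round(np.percentile(z,[0,5,50,90,97,100]),4))
c=capture("scene");W=cloud(c);I=c["image"].astype(int)
m=(I.min(-1)>110)&(abs(W[...,0]-.575)<.028)&(abs(W[...,1]+.161)<.028)&(W[...,2]>.115)&(W[...,2]<.175)
z=W[m][:,2];print("scene",m.sum(),np.round(np.percentile(z,[0,5,50,90,97,100]),4) if m.any() else "")
c=capture("wrist");W=cloud(c)
m=(abs(W[...,0]-.575)<.03)&(abs(W[...,1]+.161)<.03)&(W[...,2]>.115)&(W[...,2]<.175)
z=W[m][:,2];print("wrist",m.sum(),np.round(np.percentile(z,[0,5,50,90,97,100]),4) if m.any() else "")
print(current_force(),current_torque(),current_position())
E
```

```text
side 23 [0.1503 0.1519 0.1557 0.1575 0.1582 0.1583]
scene 113 [0.1238 0.1301 0.1526 0.1569 0.1573 0.159 ]
wrist 16468 [0.115  0.1169 0.1552 0.1579 0.1707 0.175 ]
[-0.18789618  4.94760149  7.78235605] [0.7882526  0.26590359 0.04476267] [ 0.57510828 -0.16055717  0.13162947]
```

Cap is confirmed down about 5.8 mm (top 0.1552). I'll relieve the side load and turn it 1.2 rad.

```bash
python3 - <<'E'
from h import *
C=[.575,-.1600];a0=np.radians(-99.4);z=.1305
servo_line([*C,z],rate=.02);print(current_force(),current_position())
for k in range(1,7):
    servo_line([*C,z],down(a0+.2*k),rate=.05)
    print(k,round(current_clock(),2),np.round(current_joint_pos()[5],3),np.round(current_position(),4),np.round(current_force(),1),"Tz",np.round(current_torque()[2],2),current_finger_gap())
c=capture("wrist");W=cloud(c);cv2.imwrite("pics/w5.png",c["image"])
m=(abs(W[...,0]-.575)<.03)&(abs(W[...,1]+.161)<.03)&(W[...,2]>.14)&(W[...,2]<.165)
print(np.round(np.percentile(W[m][:,2],[5,50,90]),4),current_qvel())
E
```

```text
[-1.88745666  2.01333883  9.08770266] [ 0.57523969 -0.16041062  0.13156695]
1 20.65 1.147 [ 0.5759 -0.1609  0.1318] [-1.   1.4  8.8] Tz -0.02 0.04853534152389009
2 21.0 0.947 [ 0.5762 -0.1611  0.132 ] [-0.2  0.   8. ] Tz 0.06 0.04777473741763591
3 21.35 0.747 [ 0.5764 -0.1611  0.132 ] [0.2 0.9 8.9] Tz 0.05 0.047702340408693825
4 21.7 0.547 [ 0.5766 -0.1612  0.1321] [ 0.3 -0.2  9.1] Tz 0.07 0.04806543296547835
5 22.05 0.347 [ 0.5766 -0.1612  0.1321] [1.5 0.2 8.6] Tz 0.06 0.04798460028472591
6 22.4 0.147 [ 0.5767 -0.1612  0.1321] [0.5 0.1 7.1] Tz 0.04 0.04817861440140334
[0.1453 0.1559 0.1569] [-0.00012246  0.00060961  0.00061836 -0.00143149 -0.00093577  0.00211439]
```

```bash
python3 - <<'E'
from h import *
C=current_position()[:2]; C=[.5755,-.1608]
for z in (.137,.145,.165,.195):
    h=servo_line([*C,z],rate=.04,contact_N=20 if z<.15 else None);print(z,h,np.round(current_position(),4),np.round(current_force(),1),current_finger_gap())
    if h: break
sleep(.3)
c=capture("side");cv2.imwrite("pics/e.png",cv2.resize(c["image"][180:350,260:460],None,fx=3,fy=3,interpolation=3))
c=capture("wrist");W=cloud(c)
for nm,a,b in(("cap",.19,.23),("seal",.12,.17)):
    rect(W,(.53,-.22,a),(.62,-.11,b),nm)
print(current_clock())
E
```

```text
0.137 False [ 0.5759 -0.1614  0.1373] [-0.6 -0.6  5.7] 0.0478694345578585
0.145 False [ 0.5753 -0.1608  0.1449] [ 0.2 -0.8 -0.3] 0.04739514018256595
0.165 False [ 0.5755 -0.1608  0.1651] [-0.4  0.1 -0.7] 0.04785674056864537
0.195 False [ 0.5753 -0.1607  0.1948] [-0.4  1.  -0.5] 0.04801704211104853
cap 14783 zmed 0.2185 [ 579.4 -161.3] [49.1 61.7] 86.2 mean [ 577.9 -156.8  216.1]
seal 1738 zmed 0.124 [ 578.9 -154.3] [28.  40.6] 60.4 mean [ 580. -152.  130.]
25.0667
```

View pics/e.png

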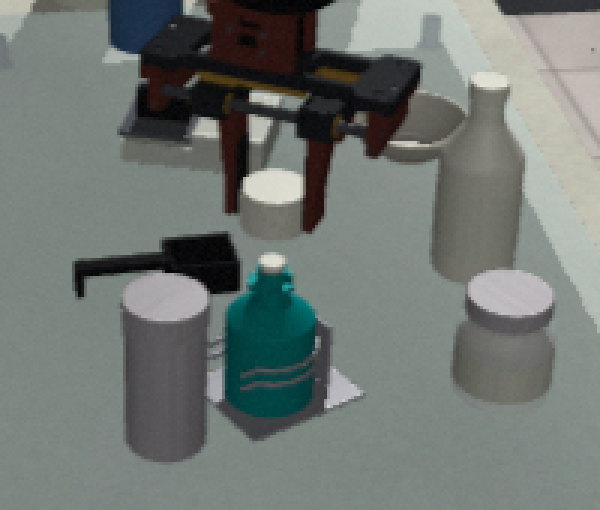

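The cap is off, upright in the fingers about 31 mm above the seal. The bottle is open and the scraper is still in the rack, so I'm handing in.

```bash
python3 - <<'E'
from h import *
sleep(.3);print(np.abs(current_qvel()).max(),current_finger_gap(),current_position());close_job()
E
```

```text
0.0014184815781113289 0.04796577536138959 [ 0.57549543 -0.16081976  0.19499656]
the job is handed in; nothing more can be done
```

The scraper is home in the rack and let go. The bottle's cap is off, still gripped above the open bottle, and the job is handed in at about 25 s of the 66 s allowed. The hand-in gives no verdict.

- **Scraper:** I slid it in until it touched the slot's back wall, then released it. The wrist camera then put its origin at about −5 mm in the rack's frame, within about 1 mm sideways and aligned.
- **Cap:** I pushed it down about 5.8 mm, turned it 1.2 rad anticlockwise and lifted it with no resistance. At the end its rim was about 31 mm above the seal, upright and within a few mm of the bottle's axis. The finger gap held at 48 mm and the arm was still.
- **Other things:** the tin, scoop, softener and jar looked unmoved in the last side picture. The brush was outside that view, and I did not remeasure any of them.

**Check that disagreed:** while I pushed the cap down, the force changed by only about 2 N from the gripped state. The depth reading of the cap's top confirmed it had gone down.

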